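Shut the sifter's covers, fit its crank and wind it

ROBOT

A 6-joint arm with a two-finger parallel gripper is mounted at the origin on the work surface. World frame = base frame: x ahead of the robot, y to its left, z up, the work surface at z = 0. Lengths are in m, angles in rad, forces in N, time in s.
With the tool pointing down it reaches from about 0.35 to 0.975 m from the base axis. Payload 7.1 kg.
Tool frame: the origin (TCP) lies midway between the tips of the shut fingers; the grasp point (between the pads) lies 19 mm behind it; z points along the fingers, x is the direction in which the jaws open and shut, and the axes are right-handed (so a half turn about z gives the same grasp; the last joint's range is limited). The gripper opens to 88 mm and grips with 3 to 60 N. Pads are 20 mm wide; open, the fingers measure 115 mm over their backs; the gripper's body (75 mm by 178 mm) begins 61 mm behind the grasp point.
Start: joints at [1.292, 0.423, 1.63, -0, 1.089, -0.019], TCP at [0.161, 0.604, 0.223] pointing down, gripper open.
Joint ranges: [-3, 3], [-0.9, 2.11], [0.09, 2.58], [-1.31, 4.45], [0.11, 2.69], [-2.54, 2.54]. Speed limits (rad/s): [2.39, 2.39, 3.01, 3.14, 3.14, 3.14].

INTERFACE

Orientations are given as a unit quaternion [w, x, y, z].
In Python, from station import move_pose, movel, movej, command_gripper, wait, inverse_kinematics, read_camera, camera_info, MotionError, job_done, get_time, get_joint_pos, get_qvel, get_effort, get_tcp_pos, get_ee_rot, get_ft_force, get_ft_torque, get_grip_width gives the robot as it stands. Calls block until the motion is done:
- move_pose(position, orientation): joint-space move of the TCP to a pose.
- movel(position, frame=None, v=0.15, until_force=None): straight line of the TCP; frame=None keeps the orientation; v is the mean speed in m/s. With until_force (N) it stops when the force on the tool has changed by that much, and returns True; else False.
- movej(angles): joint-space move.
- command_gripper(opening): opening from 0.0 (shut) to 1.0 (fully open); the grip force is fixed at half the most; returns when the fingers have stopped.
- wait(seconds).
- inverse_kinematics(position, orientation): joint angles nearest the present ones, or None.
- read_camera(name): name is "scene" or "top"; returns the picture (480x640x3 uint8, red, green, blue); there is no depth.
- camera_info(name): a dict with "intrinsics" (3x3 intrinsics, pixels), "T" (4x4, takes a point from camera to world coordinates). Camera axes: x right, y up, looking along -z (the intrinsics and any distortion apply to the point x, -y, -z); pixel columns grow to the right and rows downward; lengths in m; the calibration is good to about 2 mm. A picture is of the moment at which its call begins. camera_info takes no time and is no camera call.
A pose or a line that the arm cannot do raises MotionError and nothing moves.
- job_done(): hands the job in, once; it reports no verdict.
Readings, each from a call of its own:
- get_time(): time.
- get_joint_pos(): joint angles.
- get_qvel(): joint speeds.
- get_effort(): joint torques, N m.
- get_tcp_pos(): TCP position.
- get_ee_rot(): TCP orientation.
- get_ft_force(): force on the tool from outside, world axes, zero at the start.
- get_ft_torque(): the same for the moment, N m.
- get_grip_width(): opening from 0.0 (shut) to 1.0 (fully open).
Only numpy, scipy, OpenCV 4.12 (cv2) and the standard library are available. Lean on these libraries where they do the work, as an engineer would, in place of code of your own. Each camera call takes 0.05 s, during which the arm holds its last target.

TASK

Get the hand-cranked bench sifter ready for use: press both half covers of its drum down until their catches snap and hold them shut, then fit the loose crank onto the square shaft in the middle, pushed fully down, and wind it clockwise (seen from above) at least two full turns. Leave the crank on the shaft and let go of it, with both covers still shut, and leave the other things on the bench where they are.

Things in the scene. Friction and masses are not known exactly. Their poses are not given: they have to be found in the camera images.
- sifter_top (a point): Middle of the sifter's bridge, on its top face, 171 mm above the bench. The sifter is fixed: a steel drum 256 mm across, rim 165 mm above the bench, on four legs over a bowl. The steel bridge, 54 mm wide, crosses the drum along this point's x axis; a half cover hinges up along each side of it (+y left, -y right). In its middle the shaft stands in a grey bearing 50 mm across, 14 mm high.
- left_tab (a point): Middle of the top face of the black thumb tab (52 x 40 mm) at the rim of the left half cover (on the sifter's +y side): the place to press. It moves with the cover: x runs along the hinge, y from the hinge out to the tab, z is the normal of the cover's upper side. In that frame it lies 112 mm out from the hinge line and 6 mm above it.
- left_hinge (a point): Middle of the left cover's hinge line, 167 mm above the bench, 30 mm to the sifter's +y side of the drum's middle. The cover is a half-moon aluminium plate 4 mm thick, 248 mm along the hinge, reaching 99 mm out from it (its tab 130 mm).
- cover_left (a joint): Angle of the left cover (rad): 0 shut, growing as it opens upward; starts at 0.6 to 1.2, stops at 1.45. The hinge is stiff (0.12 N m): it stays where it is left. Pushed down, it meets a sprung catch on the drum at about 0.1; about 10 N down on the tab drives it past, and the catch then pulls it down and holds it between 0 and 0.02.
- right_tab (a point): The same on the right half cover (the sifter's -y side): middle of the top face of its thumb tab, 112 mm out from the hinge. Here y points from the tab back to the hinge; z is the normal of the cover's upper side.
- right_hinge (a point): Middle of the right cover's hinge line, 167 mm above the bench, 30 mm to the sifter's -y side of the drum's middle.
- cover_right (a joint): Angle of the right cover (rad), just as for the left: 0 shut, growing as it opens upward.
- shaft_foot (a point): On the axis of the upright shaft at the top face of its round collar (36 mm across), where the crank's hub comes to rest, 191 mm above the bench. Above it stands a 16 x 16 mm square, its sides along this point's x and y axes, straight for 26 mm and then tapering to 8 x 8 mm at 36 mm. It turns with the shaft.
- shaft (a joint): Turn of the shaft (rad), growing clockwise seen from above, without a stop; starts between -0.4 and 0.4. It turns stiffly (0.1 N m) and stays where it is left. Two full turns are 12.6 more.
- crank_hub (a point): Centre (half-way up) of the loose crank's hub, a dark steel block 36 x 36 mm, 40 mm high, with an 18 x 18 mm square hole right through it upward, sides parallel to the hub's. The crank (0.4 kg) stands on its hub, left or right of the sifter. The hub's two faces across y are free for the fingers. Seated, this point is 20 mm above shaft_foot; any of the four quarter turns fits.
- crank_grip (a point): Centre (half-way up) of the crank's upright wooden grip, 28 mm across, 50 mm high, turning freely on its pin: 90 mm from crank_hub along its +x and 43 mm higher. A flat arm 20 mm wide, 4 to 16 mm above crank_hub, joins them; opposite, at 56 mm along -x, sits a round counterweight 36 mm across, its top 26 mm above crank_hub.
- dredger_mid (a point): Bystander: middle of a shaker can, 72 mm across and 116 mm high, with a loop handle, on the other side of the sifter from the crank.
- scraper_mid (a point): Bystander: middle of a dough scraper, steel blade with a wooden handle, 150 mm wide and 25 mm high, lying to the left between the robot and the sifter.
- whisk_mid (a point): Bystander: middle of a steel balloon whisk, 260 mm long and 74 mm high, lying beyond the sifter on the right.
- tin_mid (a point): Bystander: middle of an empty cream-coloured cake tin, 174 mm across and 82 mm high, beyond the sifter on the left.
There are look-alikes about, which are no part of the job. Leave any pink look-alike of the part that bears crank_hub alone.

How it is judged:
By the outcome, as a careful person would: the job done as asked, in the order asked, and still so for the second after the job is handed in, with the robot touching nothing.
It also fails if it takes over 72 s, if anything falls off the work surface, if the arm or the gripper's body presses on something with over 40 N, if the wrist force passes 120 N, or if a joint passes its speed limit or range.

## Working session

There is one attempt and no reset: what is moved stays moved. The work goes in short steps, each a Python script; the robot and the scene stay as the last script left them, time stands still between calls to the robot, and variables do not carry over. Pictures are saved under pics/ and viewed, and the job is handed in when it is done.

```bash
ls; mkdir -p pics; python3 - <<'E'
from station import *
import cv2, numpy as np
np.set_printoptions(precision=4,suppress=True)
for n in ("scene","top"):
    im=read_camera(n); cv2.imwrite(f"pics/{n}0.png",im[:,:,::-1]); i=camera_info(n); print({k:(v if not hasattr(v,'shape') else v) for k,v in i.items()})
print(get_time(),get_tcp_pos(),get_ee_rot(),get_ft_force())
E
```

```text
pics
{'intrinsics': array([[560.8193,   0.    , 321.9119],
       [  0.    , 560.8193, 255.4423],
       [  0.    ,   0.    ,   1.    ]]), 'T': array([[ 0.8691, -0.2901,  0.4006,  1.0481],
       [ 0.4945,  0.4966, -0.7133, -0.9632],
       [ 0.008 ,  0.8181,  0.5751,  0.8926],
       [ 0.    ,  0.    ,  0.    ,  1.    ]])}
{'intrinsics': array([[565.787 ,   0.    , 318.9676],
       [  0.    , 565.787 , 238.7142],
       [  0.    ,   0.    ,   1.    ]]), 'T': array([[-0.0086,  0.993 , -0.1182,  0.3421],
       [-1.    , -0.0082,  0.0038, -0.0217],
       [ 0.0028,  0.1182,  0.993 ,  1.4967],
       [ 0.    ,  0.    ,  0.    ,  1.    ]])}
0.1 [0.1604 0.6036 0.222 ] [ 0.0004  0.7927  0.6095 -0.0006] [-0.8469  0.365   0.1222]
```

View pics/scene0.png

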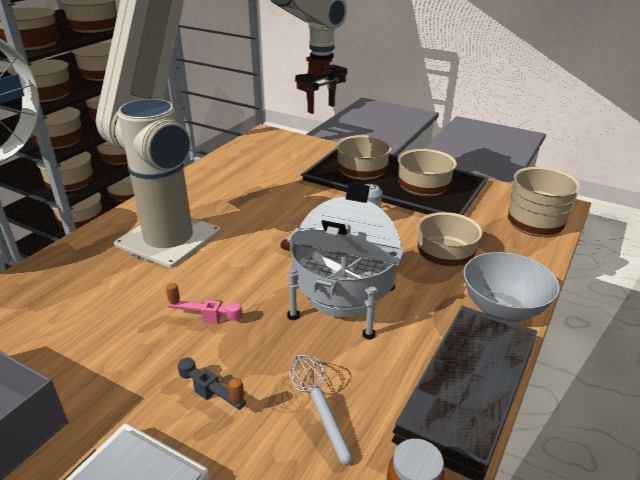

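View pics/top0.png

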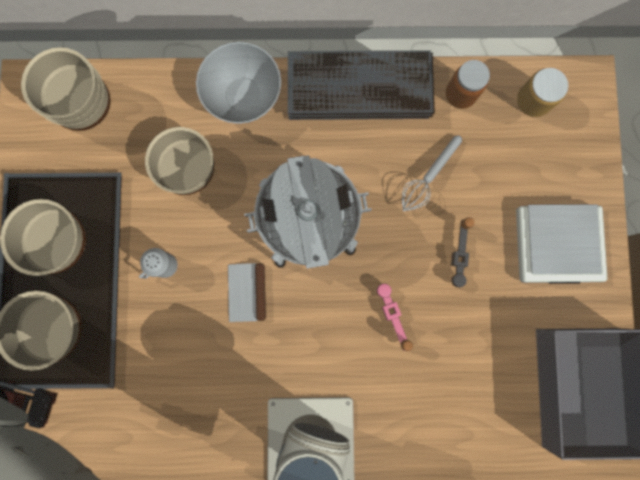

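The scene shows the sifter with both covers open. The dark crank is on the right: top view hub ≈(460,258), grip ≈(468,222), counterweight ≈(459,281). The pink look-alike is at (392,312). I'll enlarge for accurate pixels.

```bash
python3 - <<'E'
import cv2
t=cv2.imread("pics/top0.png"); s=cv2.imread("pics/scene0.png")
def crop(im,x,y,w,h,k,n): cv2.imwrite(n,cv2.resize(im[y:y+h,x:x+w],None,fx=k,fy=k,interpolation=cv2.INTER_CUBIC))
crop(t,238,140,140,140,4,"pics/t_sift.png")
crop(t,420,200,90,100,6,"pics/t_crank.png")
crop(s,270,170,150,180,3.3,"pics/s_sift.png")
crop(s,160,340,110,80,6,"pics/s_crank.png")
E
```

```text
(no output)
```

View pics/t_sift.png

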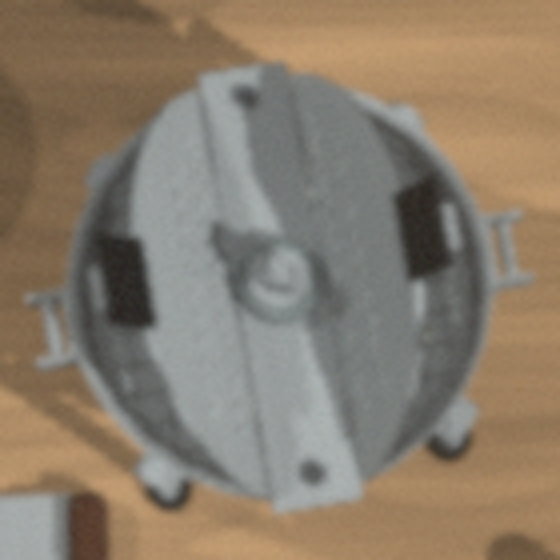

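View pics/t_crank.png

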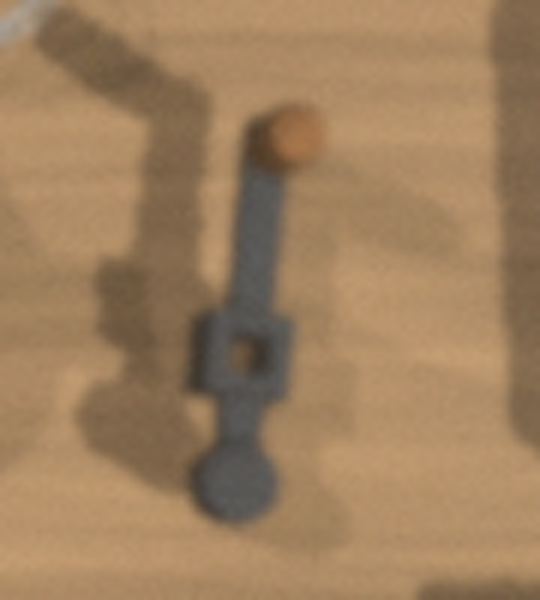

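View pics/s_sift.png

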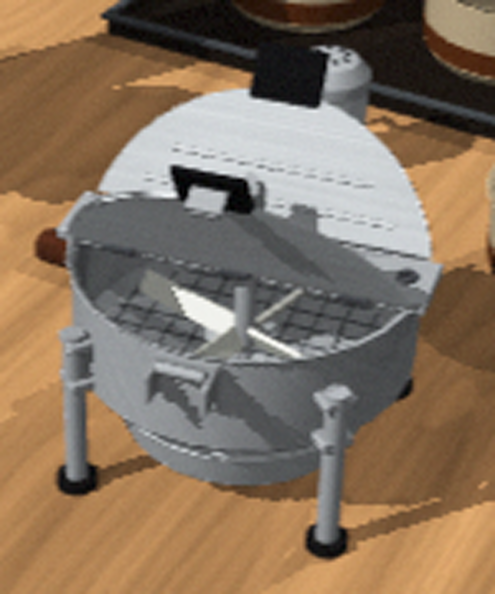

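View pics/s_crank.png

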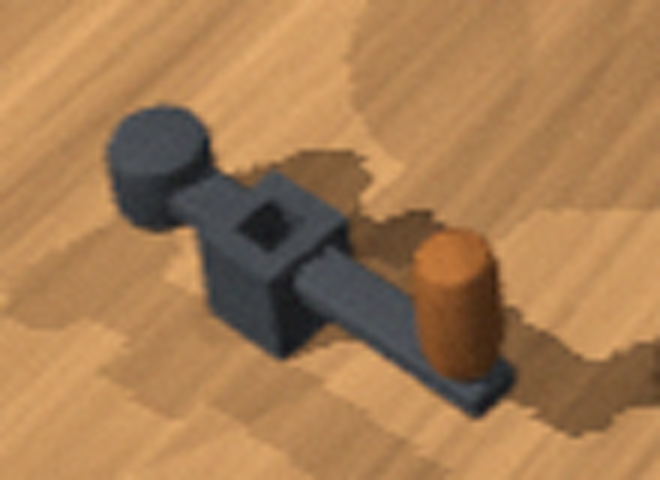

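```bash
cat > h.py <<'E'
from station import *
import numpy as np, cv2
from scipy.spatial.transform import Rotation as R
from scipy.optimize import least_squares
np.set_printoptions(precision=4,suppress=True)
CI={n:camera_info(n) for n in("scene","top")}
def proj(n,P):
    T=CI[n]["T"];K=CI[n]["intrinsics"];p=(np.atleast_2d(P)-T[:3,3])@T[:3,:3]
    p=p*[1,-1,-1]; q=p@K.T; return q[:,:2]/q[:,2:]
def ray(n,uv,z):
    T=CI[n]["T"];K=CI[n]["intrinsics"]
    d=np.linalg.inv(K)@[uv[0],uv[1],1]*[1,-1,-1]; d=T[:3,:3]@d
    return T[:3,3]+d*(z-T[2,3])/d[2]
def c(p,k,ox,oy): return np.array([(p[0]+.5)/k-.5+ox,(p[1]+.5)/k-.5+oy])
def down(a):  # tool down, tool x (jaw) at world angle a
    r=R.from_matrix(np.array([[np.cos(a),np.sin(a),0],[np.sin(a),-np.cos(a),0],[0,0,-1]]))
    q=r.as_quat(); return np.array([q[3],q[0],q[1],q[2]])
def shot(n,fn,box=None,k=1):
    im=read_camera(n)[:,:,::-1]
    if box: x,y,w,h=box; im=im[y:y+h,x:x+w]
    cv2.imwrite("pics/"+fn,cv2.resize(im,None,fx=k,fy=k,interpolation=cv2.INTER_CUBIC) if k!=1 else im)
E
python3 - <<'E'
from h import *
t=lambda p:c(p,4,238,140)
ts=lambda p:c(p,3.3,270,170)
print("corners",[ray("top",t(p),.171) for p in((200,78),(285,65),(275,508),(360,495))])
a=ray("top",t((246,97)),.171);b=ray("top",t((313,472)),.171)
print("screws",a,b,(a+b)/2,np.degrees(np.arctan2(*(a-b)[[1,0]])),np.linalg.norm(a-b))
# shaft top in top view
tc=lambda p:c(p,6,420,200); sc=lambda p:c(p,6,160,340)
obs=[("top",tc((297,135)),(.09,0,.088)),("top",tc((236,482)),(-.056,0,.046)),("top",tc((250,355)),(0,0,.040)),
("scene",sc((456,262)),(.09,0,.088)),("scene",sc((160,138)),(-.056,0,.046)),("scene",sc((270,226)),(0,0,.04))]
def f(p):
    r=[]
    for n,uv,m in obs:
        P=[p[0]+m[0]*np.cos(p[2]),p[1]+m[0]*np.sin(p[2]),m[2]]
        r+=list(proj(n,P)[0]-uv)
    return r
s=least_squares(f,[.55,-.3,0]); print(s.x,np.degrees(s.x[2]),np.round(s.fun,1))
for n,uv,m in obs: print(n,ray(n,uv,m[2]))
# tabs triangulate
def tri(u1,u2):
    g=lambda P:np.r_[proj("top",P)[0]-u1,proj("scene",P)[0]-u2]
    s=least_squares(g,[.5,0,.2]);return s.x,np.round(s.fun,1)
print("left tab",tri(t((125,281)),ts((289,75))))
print("right tab",tri(t((424,228)),ts((213,187))))
E
```

```text
corners [array([0.6927, 0.0467, 0.171 ]), array([ 0.7003, -0.0043,  0.171 ]), array([0.4341, 0.0033, 0.171 ]), array([ 0.4413, -0.0467,  0.171 ])]
screws [0.6809 0.0192 0.171 ] [ 0.4551 -0.0192  0.171 ] [ 0.568 -0.     0.171] 9.642730330325518 0.22898863166767308
[ 0.4615 -0.3948 -0.1465] -8.394009496602218 [ 0.9 -0.7  0.7 -0.3  0.1 -0.5 -0.7 -1.6 -0.1 -0.3  0.5 -0.3]
top [ 0.5487 -0.4055  0.088 ]
top [ 0.4054 -0.3849  0.046 ]
top [ 0.4602 -0.3945  0.04  ]
scene [ 0.5541 -0.4104  0.088 ]
scene [ 0.4069 -0.3873  0.046 ]
scene [ 0.4611 -0.3959  0.04  ]
left tab (array([0.5537, 0.0834, 0.2617]), array([ 0.1,  0.2,  0.2, -0. ]))
right tab (array([ 0.5817, -0.0817,  0.2667]), array([-0. , -0.1, -0.1,  0. ]))
```

```bash
cat >> h.py <<'E'
C=np.array([.568,0.]); YAW=np.radians(9.64)
ux=np.array([np.cos(YAW),np.sin(YAW)]); uy=np.array([-np.sin(YAW),np.cos(YAW)])
def sp(x,y,z): return np.r_[C+x*ux+y*uy,z]
def press(side,th0):
    w=.010;r=.115;h=.006
    def P(th): return sp(0,side*(.030+r*np.cos(th)-h*np.sin(th)-w),.167+r*np.sin(th)+h*np.cos(th))
    p=P(th0); up=p.copy(); up[2]=.33
    movel(up,v=.3); movel(p,v=.2)
    for th in np.arange(th0-.17,.16,-.17): movel(P(th),v=.2)
    q=P(0.); q2=q.copy(); q2[2]=P(.16)[2]; movel(q2,v=.1)
    q[2]=.169; hit=movel(q,v=.06,until_force=22)
    print("hit",hit,get_tcp_pos(),get_ft_force(),get_time())
    q[2]=.33; movel(q,v=.3)
E
python3 - <<'E'
from h import *
command_gripper(0.)
print(get_grip_width())
p=get_tcp_pos();movel([p[0],p[1],.36],v=.3)
for a in(YAW,YAW+np.pi):
    print(inverse_kinematics(sp(0,.05,.36),down(a)))
E
```

```text
0.006910235000488247
[ 0.0667  0.1983  1.622  -0.      1.3213 -0.1016]
None
```

```bash
python3 - <<'E'
from h import *
move_pose(sp(0,.05,.36),down(YAW))
print(get_tcp_pos(),get_time())
press(1,1.15)
shot("top","t1.png",(238,140,140,140),4); shot("scene","s1.png",(250,150,190,190),3)
E
```

```text
[0.5596 0.0501 0.36  ] 4.475
hit True [0.5465 0.1337 0.1731] [-3.3757  0.2009 12.401 ] 7.1
```

View pics/s1.png

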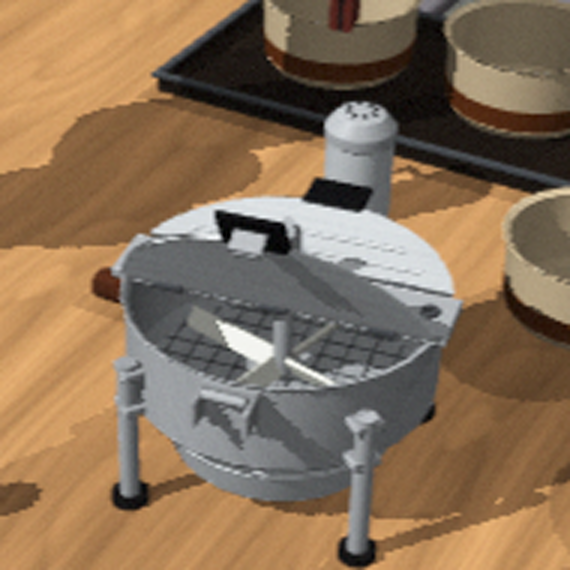

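Left cover is down (tab lies flat, crop (338,193)); the tip stopped at z = 0.1731, which matches a shut tab at 0.173. Next is the right cover.

```bash
python3 - <<'E'
from h import *
movel(sp(0,0,.36),v=.3)
press(-1,1.18)
movel(sp(-.17,-.10,.36),v=.3)
command_gripper(1.0)
p=get_tcp_pos(); 
move_pose([.4615,-.3948,.25],down(np.radians(81.6)))
print(get_joint_pos(),get_tcp_pos(),get_time())
shot("top","t2.png",(258,160,100,100),6); shot("scene","s2.png",(290,190,120,120),6)
E
```

```text
hit True [ 0.5919 -0.1338  0.1731] [-5.0775  0.9601 12.3562] 11.2583
[-0.7267  0.3675  1.6467  0.0001  1.1273 -2.1505] [ 0.4617 -0.3945  0.2503] 15.5083
```

View pics/s2.png

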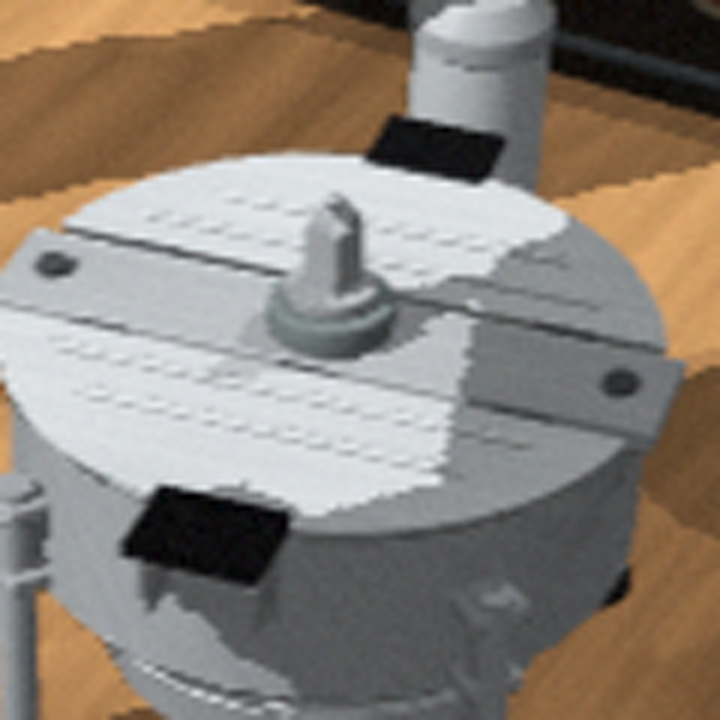

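View pics/t2.png

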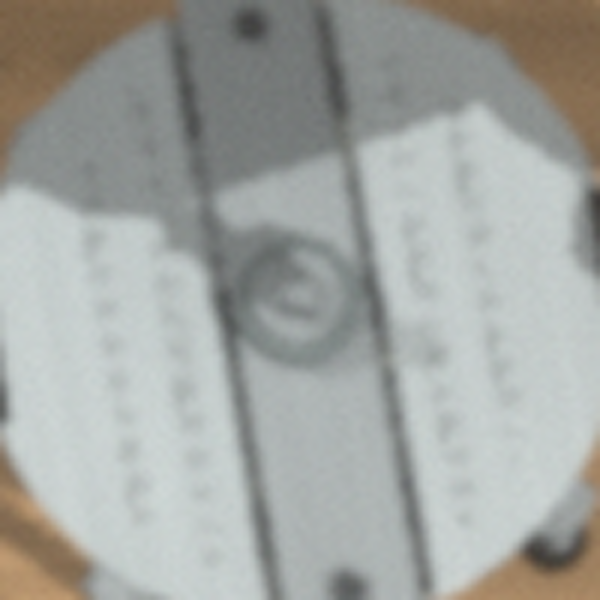

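Both covers are shut in the scene and top views. Next I need the shaft angle, so I'll fit the square shaft in both views.

```bash
python3 - <<'E'
from h import *
for _ in range(1):
    s=np.mean([read_camera("scene").astype(float) for _ in range(6)],0)
    t=np.mean([read_camera("top").astype(float) for _ in range(6)],0)
np.save("s_avg.npy",s);np.save("t_avg.npy",t)
x0,y0=328,214
a=s[y0:y0+40,x0:x0+36,::-1]; a=np.clip((a-90)*255/150,0,255).astype(np.uint8)
a=cv2.resize(a,None,fx=14,fy=14,interpolation=cv2.INTER_CUBIC); 
x1,y1=292,196
b=t[y1:y1+28,x1:x1+32,::-1]; b=np.clip((b-110)*255/100,0,255).astype(np.uint8)
b=cv2.resize(b,None,fx=14,fy=14,interpolation=cv2.INTER_CUBIC)
cv2.imwrite("pics/shS.png",a);cv2.imwrite("pics/shT.png",b)
print(get_time())
E
```

```text
16.2083
```

View pics/shS.png

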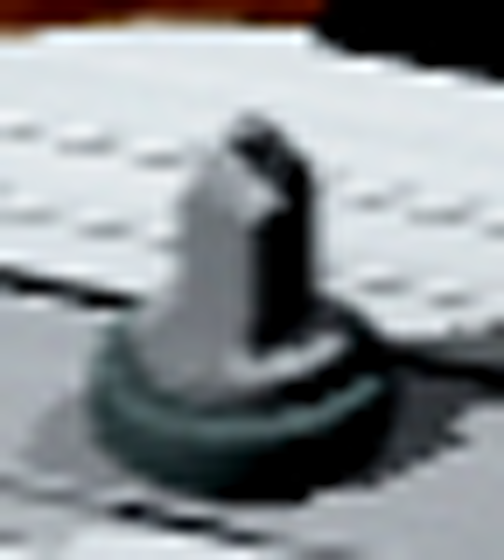

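View pics/shT.png

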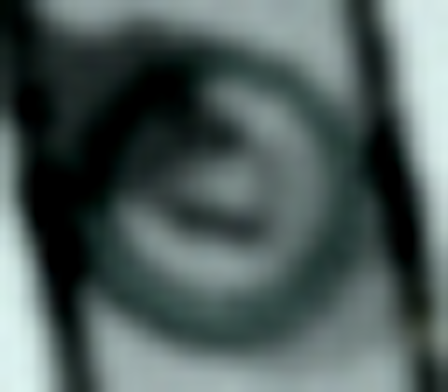

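```bash
python3 - <<'E'
from h import *
s=np.load("s_avg.npy");t=np.load("t_avg.npy")
# refine centre using the bearing in top avg: print proj of center
for z in(.191,.217,.227): print(z,proj("scene",[*C,z]),proj("top",[*C,z]))
def edges(ph,c0,dx=0):
    L=[]
    def sq(h,z): return [np.r_[c0+h*np.array([a*np.cos(ph)-b*np.sin(ph),a*np.sin(ph)+b*np.cos(ph)]),z] for a,b in((1,1),(-1,1),(-1,-1),(1,-1))]
    b,m,u=sq(.008,.191),sq(.008,.217),sq(.004,.227)
    for i in range(4):
        j=(i+1)%4
        L+=[(b[i],m[i]),(m[i],u[i]),(b[i],b[j]),(u[i],u[j]),(m[i],m[j])]
    return L
k=14
def draw(n,im,x0,y0,w,h,lo,g,ph,name):
    a=im[y0:y0+h,x0:x0+w,::-1]; a=np.clip((a-lo)*g,0,255).astype(np.uint8)
    a=cv2.resize(a,None,fx=k,fy=k,interpolation=cv2.INTER_CUBIC)
    for p,q in edges(np.radians(ph),C):
        P=proj(n,[p,q]); P=((P-[x0,y0]+.5)*k).astype(int)
        cv2.line(a,tuple(map(int,P[0])),tuple(map(int,P[1])),(0,0,255),1)
    return a
outS=np.hstack([draw("scene",s,333,216,18,26,90,1.7,ph,"") for ph in(-10,-15,-20)])
outT=np.hstack([draw("top",t,300,201,18,18,110,2.5,ph,"") for ph in(-10,-15,-20)])
cv2.imwrite("pics/ovS.png",outS);cv2.imwrite("pics/ovT.png",outT)
E
```

```text
0.191 [[345.2908 236.3566]] [[307.2599 208.8416]]
0.217 [[345.6588 226.7238]] [[307.0591 206.9071]]
0.227 [[345.8026 222.958 ]] [[306.9797 206.1423]]
```

View pics/ovS.png

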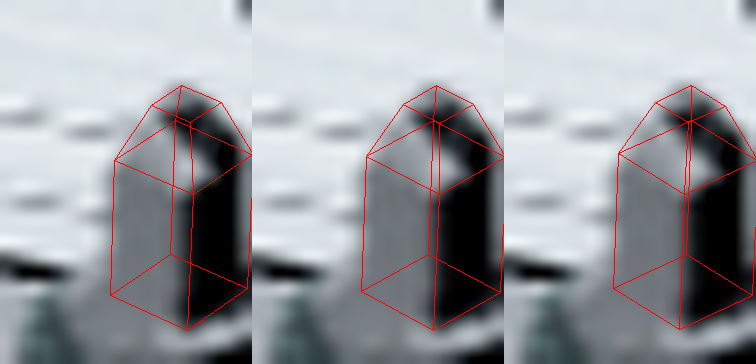

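View pics/ovT.png

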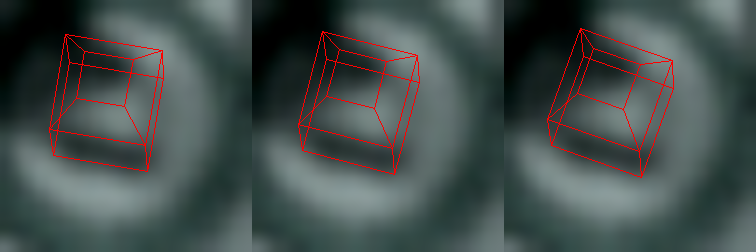

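Fit: the shaft sits at the measured centre to within ~1 mm, with its sides at about −14° in world. I'll grasp the crank now.

```bash
python3 - <<'E'
from h import *
movel([.4615,-.3948,.012],v=.15)
print(get_tcp_pos(),get_ft_force())
command_gripper(0.0); print("w",get_grip_width()*88)
movel([.4615,-.3948,.30],v=.2)
print(get_ft_force(),get_grip_width()*88,get_time())
move_pose(np.r_[.5675,-.0005,.32],down(np.radians(76)))
print(get_tcp_pos(),get_joint_pos(),get_time())
shot("top","t3.png",(238,130,160,130),5); shot("scene","s3.png",(260,120,180,150),4)
E
```

```text
[ 0.462  -0.3952  0.0128] [-0.0573 -0.0293  0.0423]
w 35.93277396788442
[-0.1065 -0.2942 -3.4098] 36.018880008615454 20.3833
[ 0.5675 -0.0014  0.3199] [-0.0231  0.2395  1.6601 -0.0004  1.2421 -1.3487] 21.9
```

View pics/t3.png

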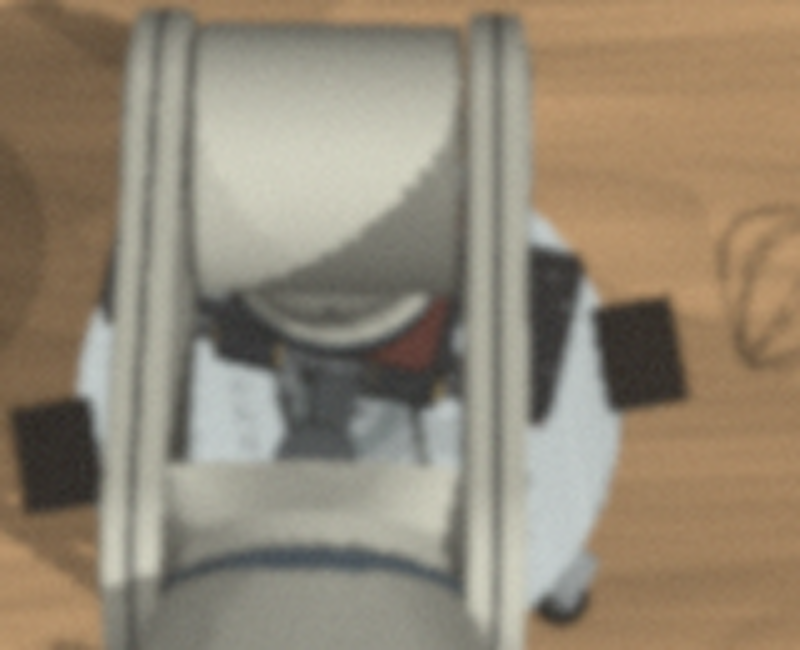

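View pics/s3.png

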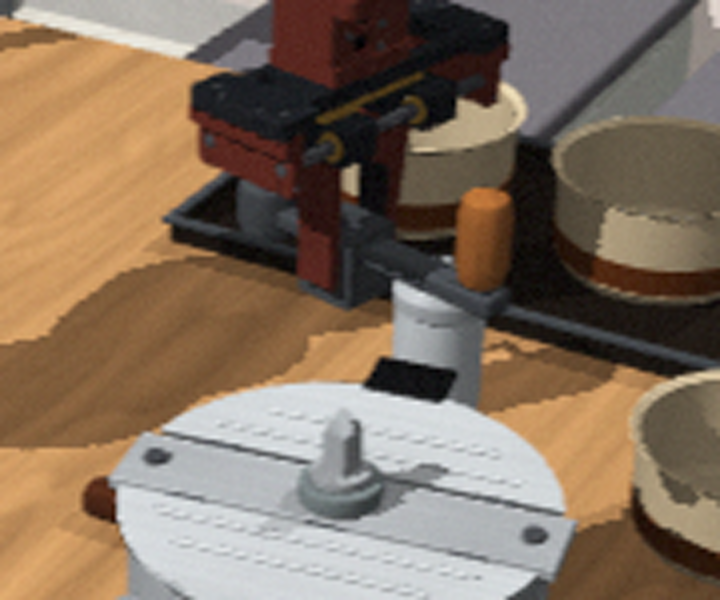

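```bash
python3 - <<'E'
from h import *
s=read_camera("scene")[:,:,::-1]
p=get_tcp_pos(); ph=np.radians(-14); zb=p[2]-.0128
x0,y0,w,h=318,160,52,44;k=14
a=cv2.resize(s[y0:y0+h,x0:x0+w],None,fx=k,fy=k,interpolation=cv2.INTER_CUBIC)
def sq(hf,z): return [np.r_[p[:2]+hf*np.array([q*np.cos(ph)-b*np.sin(ph),q*np.sin(ph)+b*np.cos(ph)]),z] for q,b in((1,1),(-1,1),(-1,-1),(1,-1))]
B,T=sq(.018,zb),sq(.018,zb+.04)
for i in range(4):
    j=(i+1)%4
    for u,v in((B[i],B[j]),(T[i],T[j]),(B[i],T[i])):
        P=((proj("scene",[u,v])-[x0,y0]+.5)*k).astype(int)
        cv2.line(a,tuple(map(int,P[0])),tuple(map(int,P[1])),(0,255,0),1)
cv2.imwrite("pics/ovH.png",a); print(p)
E
```

```text
[ 0.5675 -0.0015  0.3199]
```

View pics/ovH.png

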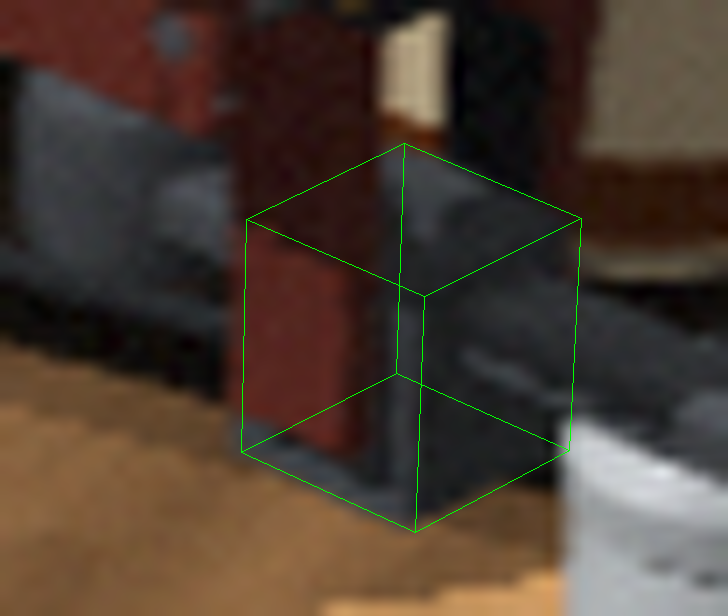

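```bash
python3 - <<'E'
from h import *
movel([.568,.0007,.248],v=.15)
print(get_tcp_pos(),get_ft_force(),get_ft_torque())
shot("scene","s4.png",(310,150,70,90),6)
h=movel([.568,.0007,.2035],v=.05,until_force=8)
print(h,get_tcp_pos(),get_ft_force(),get_ft_torque(),get_time())
shot("scene","s5.png",(300,150,100,100),6)
E
```

```text
[0.5685 0.0005 0.2485] [ 1.0169 -0.4075 -3.1017] [ 0.0426 -0.032  -0.053 ]
False [0.5683 0.0007 0.2037] [-0.5466 -0.4892 -3.0401] [-0.0529  0.0477  0.0147] 23.775
```

View pics/s5.png

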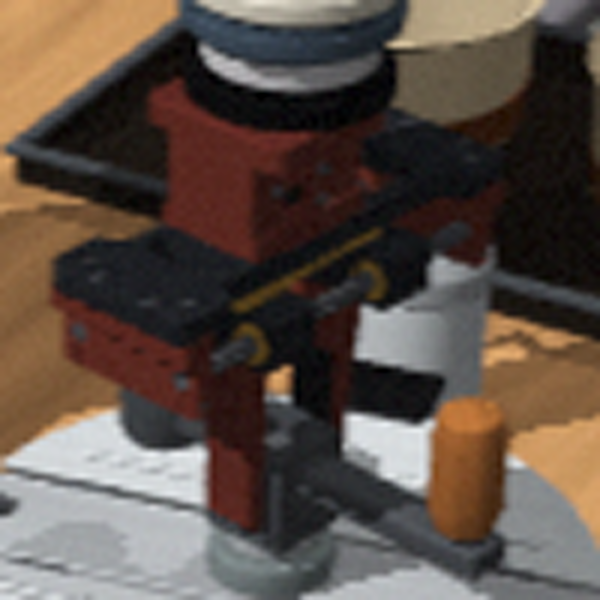

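It slid down to TCP z = 0.2037 without resistance. I'll confirm seating by pressing, then release, retreat upward and look.

```bash
python3 - <<'E'
from h import *
h=movel([.568,.0007,.199],v=.03,until_force=8)
print(h,get_tcp_pos(),get_ft_force(),get_time())
command_gripper(1.0)
movel([.568,.0007,.33],v=.3)
j=get_joint_pos(); print(j)
movel([.50,-.14,.36],v=.4)
shot("scene","s6.png",(280,170,140,140),5); shot("top","t6.png",(238,140,140,140),5)
print(get_time())
E
```

```text
True [0.5693 0.0005 0.2022] [-0.5462 -0.2143  5.7439] 24.0333
[-0.0195  0.2307  1.6473 -0.0004  1.2627 -1.3461]
26.2
```

View pics/s6.png

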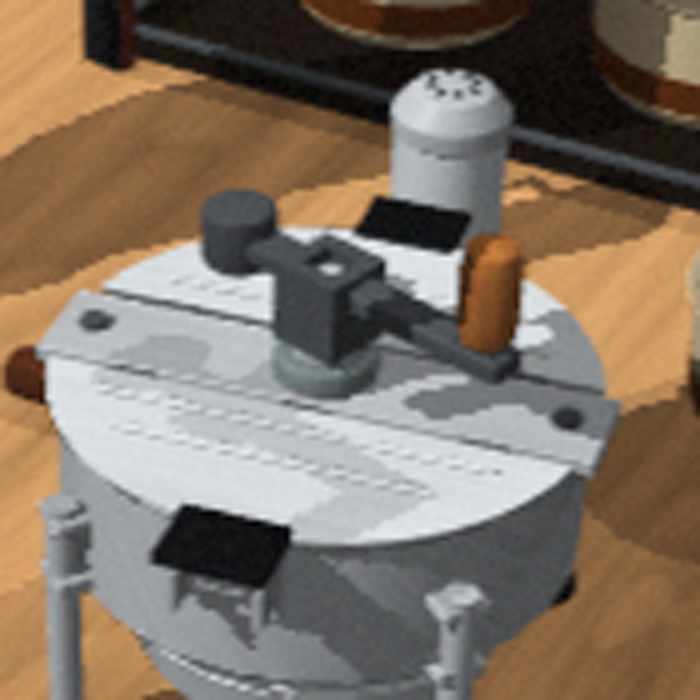

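View pics/t6.png

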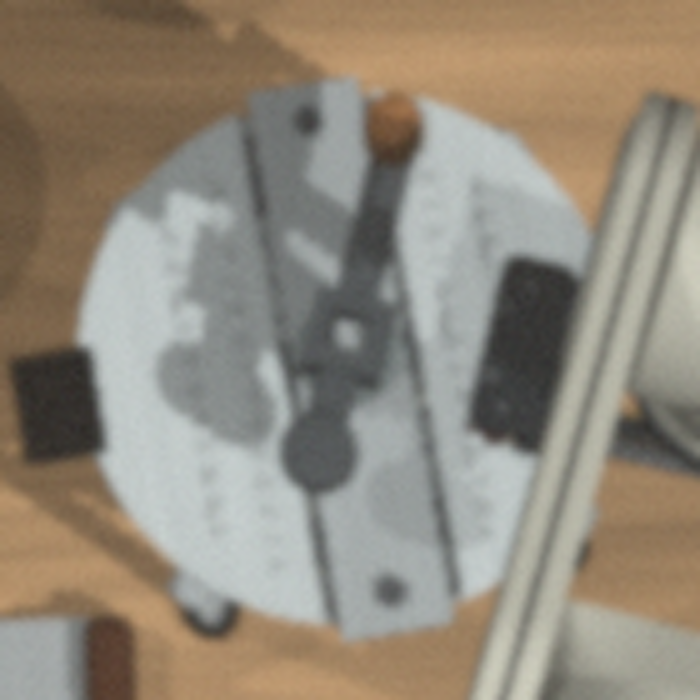

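Crank is seated on the collar (scene crop hub base (325,360)), covers shut. Now to locate the grip and wind.

```bash
python3 - <<'E'
from h import *
g1=ray("top",c((396,125),5,238,140),.279); g2=ray("scene",c((496,243),5,280,170),.279)
w=ray("top",c((320,452),5,238,140),.237)
for g in(g1,g2): d=g[:2]-C; print(g,np.linalg.norm(d),np.degrees(np.arctan2(d[1],d[0])))
d=C-w[:2];print(np.degrees(np.arctan2(d[1],d[0])),np.linalg.norm(d))
E
```

```text
[ 0.6513 -0.0231  0.279 ] 0.08645303006105819 -15.480797202296896
[ 0.6566 -0.0233  0.279 ] 0.0916460322828933 -14.715737096661154
-12.328112973662641 0.057340739691649226
```

```bash
cat >> h.py <<'E'
CC=np.array([.5685,.0003])
def gp(deg,z=.246,r=.09): a=np.radians(deg); return np.r_[CC+r*np.array([np.cos(a),np.sin(a)]),z]
E
python3 - <<'E'
from h import *
movel(gp(-14.,.34),v=.4); print(get_tcp_pos())
movel(gp(-14.),v=.15); print(get_tcp_pos(),get_ft_force())
command_gripper(0.); print(get_grip_width()*88,get_ft_force(),get_time())
mx=0
for k in range(1,7):
    movel(gp(-14.-15*k),v=.1); f=get_ft_force(); print(k,f,get_time())
shot("scene","s7.png",(280,170,140,140),5)
E
```

```text
[ 0.6558 -0.0196  0.3384]
[ 0.6563 -0.0219  0.2472] [0.4508 1.1427 0.6343]
27.78886352270318 [ 0.0923 -0.835   0.3715] 28.5667
1 [-1.1287  0.8033 -1.1862] 28.95
2 [-3.3222  2.1406 -1.1841] 29.3333
3 [-1.6944  4.1339 -2.5927] 29.7167
4 [-1.1131  4.0953 -3.9363] 30.1
5 [ 0.3397  4.0989 -3.4542] 30.4833
6 [ 2.2428  4.7128 -4.5755] 30.8667
```

View pics/s7.png

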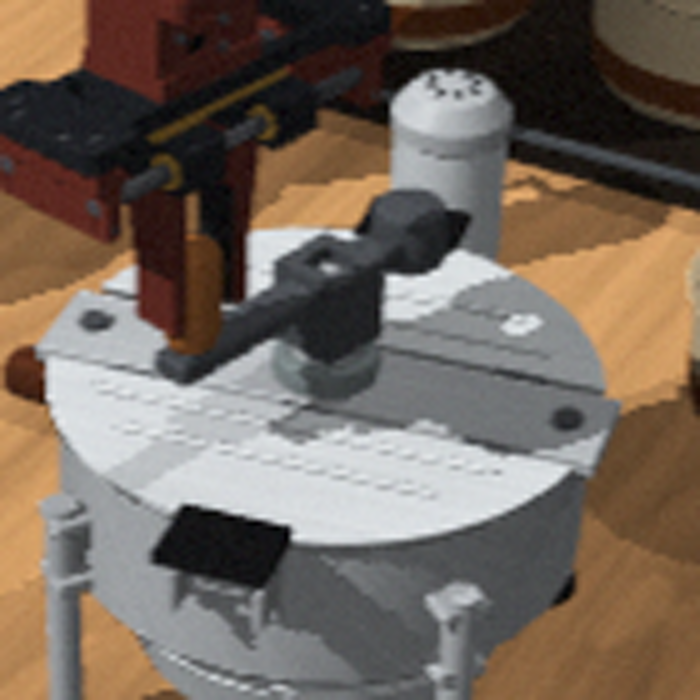

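Turning well. The tool is being pulled down slightly, so I'll lower it 1.5 mm and continue, checking force.

```bash
python3 - <<'E'
from h import *
for k in range(7,56):
    movel(gp(-14.-15*k,.2445),v=.11); 
    f=get_ft_force()
    if np.linalg.norm(f)>25: print("force",k,f); break
    if k%6==0: print(k,f,get_tcp_pos()-gp(-14.-15*k,.2445),get_time())
shot("scene","s8.png",(280,170,140,140),5)
E
```

```text
12 [-5.4197  1.3662  8.5196] [-0.0007  0.0003  0.0003] 33.1167
18 [1.764  3.8252 6.2427] [0.0013 0.0003 0.0007] 35.3167
24 [ 0.5964 -1.1988  5.7718] [-0.0001 -0.0011  0.0003] 37.5167
30 [-1.126   0.6011  6.6645] [-0.0006  0.0001  0.0003] 39.7167
36 [-3.8871  0.7385  7.962 ] [-0.0009  0.0003 -0.    ] 41.9167
42 [2.4841 3.8125 7.568 ] [0.001  0.0004 0.0006] 44.1167
48 [ 1.3156 -1.6836  6.0578] [-0.0001 -0.0011  0.0002] 46.3167
54 [-0.5104  0.9546  5.3655] [-0.0007  0.0001  0.0003] 48.5167
```

View pics/s8.png

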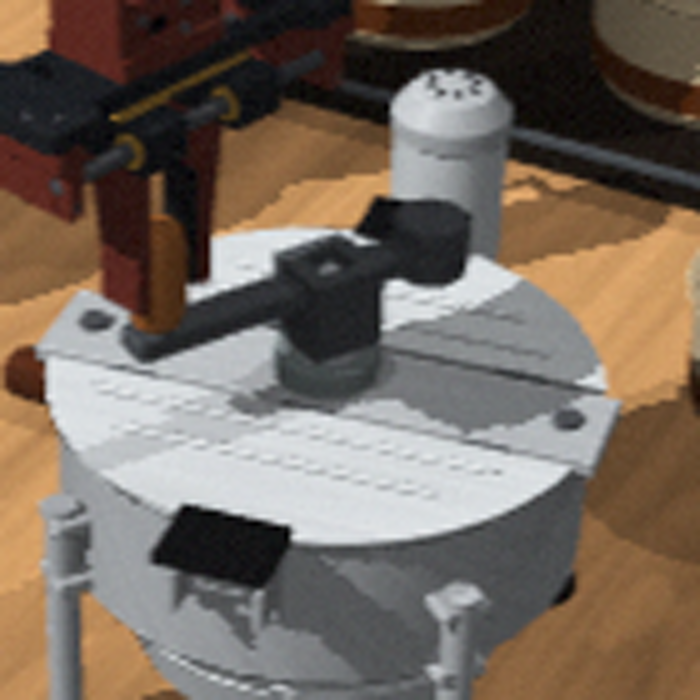

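Turned 825° (2.29 turns), with the hub still on the collar. Releasing and checking.

```bash
python3 - <<'E'
from h import *
command_gripper(1.0); print(get_grip_width())
p=get_tcp_pos(); movel([p[0],p[1],.36],v=.2)
movel([.42,-.25,.36],v=.4)
print(get_ft_force(),get_time())
shot("scene","s9.png",(280,170,140,140),5); shot("top","t9.png"); print(get_time())
E
```

```text
1.0021706255870393
[ 0.5074  1.1714 -0.2984] 51.3417
51.4417
```

View pics/s9.png

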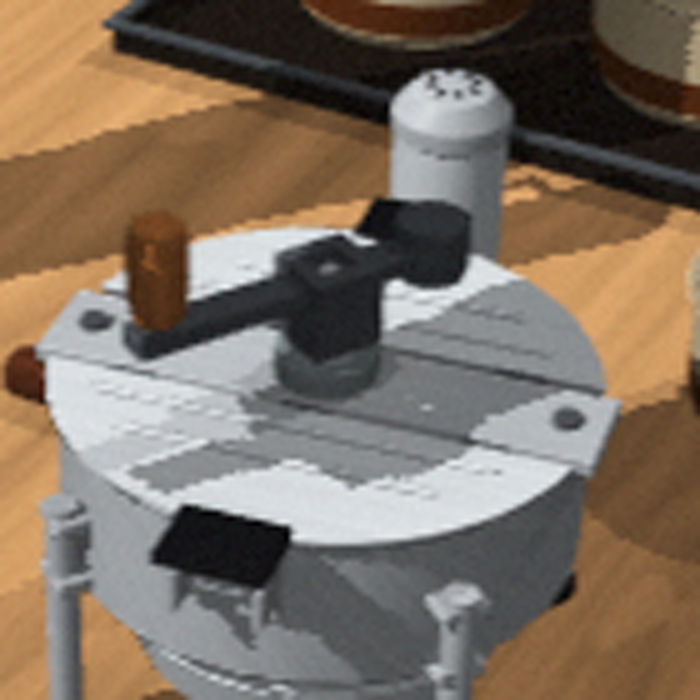

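View pics/t9.png

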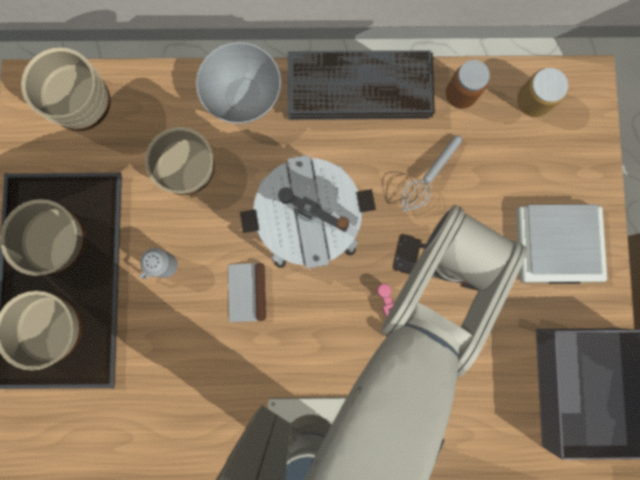

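The covers are shut. The hub top is at the same pixels as when first seated (crop ≈(330,265)). The can, scraper, tin, whisk and pink crank are where they were. Handing in.

```bash
python3 -c "
from station import *
wait(0.3); job_done(); print(get_time())"
```

```text
the job is handed in; nothing more can be done
the job is handed in; nothing more can be done
```

The sifter is ready and the job is handed in, at about 52 s of the 72 s allowed.

- **Covers:** I pressed both down with the shut fingers. Each time the tip stopped at 173 mm, the height of a shut tab, and the last pictures show both still shut.
- **Crank:** I fitted the dark one onto the square shaft. It slid down without resistance, and a light 8 N press confirmed it was resting on the collar.
- **Winding:** I held the wooden grip and wound it clockwise through 825° (about 2.3 turns). Wrist forces, read after each step, stayed below 25 N.
- **Last checks:** I let go and backed off. The crank sits on its collar as when first fitted, and the can, scraper, tin and whisk have not moved. The pink crank was partly hidden by the arm in the last top view, but its visible end is in place.
- **Disagreements:**
  - The two cameras differed by up to about 5 mm on the grip and 1–2 mm elsewhere.
  - The shaft's start angle came out at about 0.41–0.49 rad, just over the stated 0.4; I used 0.41 and the crank fitted.
  - Early in the winding the tool was pulled down by up to about 5 N, so I lowered the grasp 1.5 mm.

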